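# Lock the carving shaft on its flat

## Task

A doll-torso blank is mounted on the shaft of the green carving stand. Turn the shaft by its crank until the flat on the shaft faces straight up at the brass setscrew; then take the red-handled hex key from the wooden rack, put it fully home in the screw and turn it clockwise until the screw is firmly tight on the flat, about 0.3 N m - under 0.2 it is still loose, over 0.45 the thread strips. Let go and leave the key standing in the screw; leave the blue key and everything else on the bench where it is.

Things in the scene. Friction and masses are not known exactly. Their poses are not given: they have to be found in the camera images.
- stand: Green carving stand, fixed. Origin on the bench straight below the setscrew; z up, y along the shaft (crank end -y, torso end +y). Base plate 130 x 260 x 12 mm, y = -85 to 175 mm. Bearing block 62 (x) x 50 (y) mm, 106 mm high, with a 46 mm square boss up to 122 mm round the screw. Shaft axis at x = 0, 85 mm above the bench; torso blank 86 mm across at y = 66 to 231 mm.
- shaft (a joint): Angle of the 30 mm shaft, rad. 0: its flat faces straight up at the setscrew and the crank arm points straight up. Positive: flat and crank lean by that angle to the stand's -x side. Starts at 0.6 to 1.3; limits -2, 2. Stays where left (drag 0.07 N m, 1.5 N at the crank). Must end within 0.17 rad of 0; tightening squares up the last few degrees.
- crank_mid (a point): Middle of the black crank grip, a freely spinning round sleeve, 16 mm across and 50 mm long, its axis parallel to the shaft (stand's y) and 50 mm from the shaft axis. At stand y = -82 mm (the sleeve spans y = -57 to -107 mm); at the top its centre is 135 mm above the bench.
- shaft_flat: Centre of the milled flat, orange, 15 mm wide, along the dark steel shaft, under the setscrew, 13 mm from the shaft axis; its z axis is the direction in which the flat faces (straight up when right), its y axis runs along the shaft. The flat is also seen on either side of the bearing block.
- setscrew: Brass setscrew, upright in the boss, 28 mm across corners. Origin on its axis at the floor of its hexagon socket; z up; x and every 60 degrees from it are the normals of the socket's flats. Socket 16.6 mm across flats, 16 mm deep, mouth countersunk 3 mm at 45 degrees. Clockwise from above lowers it 2.9 mm a radian, with 0.12 N m of thread drag. On the round of the shaft it stops 2 mm too high.
- socket_mouth (a point): On the setscrew's axis at the rim of its socket, 16 mm above socket_floor, about 130 mm above the bench at the start; sinks with the screw. The screw meets the flat after 0.8 to 2.2 rad of turning: how far differs each time and cannot be seen. Then the torque climbs by about 0.1 N m per 0.1 rad.
- socket_floor (a point): On the setscrew's axis at the floor of its socket, about 114 mm above the bench at the start; the key's tip rests here when it is fully home.
- hex_key: The key to use, red T handle, upright in a rack hole, 0.42 kg. Origin: tip of the blade; z up to the handle, cross bar along x. Blade: 16 mm hexagon (flats' normals along x and every 60 degrees) from 4 mm above the tip up, rounded nose of 7 mm radius below. Flange 32 mm across, 40 to 46 mm above the tip, rests on the rack. Bar 90 (x) x 20 x 20 mm, its middle 96 mm above the tip.
- hex_key_tip (a point): Tip of the red key's blade, on its axis (hex_key's origin); 6 mm above the bench in the rack. The key fits the screw every 60 degrees, with about 4 degrees of play either way.
- small_key: Smaller key, blue T handle of the same size, 10 mm blade with a thick round sleeve, in the other rack hole. It does not fit; leave it there. The rack is a fixed wooden block, 62 x 180 x 46 mm, its holes 110 mm apart; which key is in which hole changes.
- doll_arm: Pale wooden jointed doll's arm lying on the bench, 245 mm long (x), 50 mm wide, 30 mm high; origin on the bench at its elbow. Leave alone.
- offcut_a: Pale wood offcut 75 x 35 x 22 mm (x, y, z), origin at the centre of its underside. Leave alone.
- offcut_b: Pale wood offcut 150 x 45 x 20 mm (x, y, z), origin at the centre of its underside. Leave alone.
- glue: White glue bottle with orange cap, 52 mm across, 150 mm high, origin at the centre of its underside. Leave alone.
- spring_clamp: Blue and black spring clamp lying on the bench, about 175 mm long, 28 mm high; origin on the bench under its pivot. Leave alone.
- chisel: Screwdriver with a wooden handle lying on the bench, 200 mm long along x, 26 mm thick; origin on the bench under its middle. Leave alone.
There are look-alikes about, which are no part of the job. Of the things that look like the hex_key, the smallest one is meant.

How it is judged:
On the way, in this order (a step that is already met when the one before it is completed fails the run):
1. the flat faces up at the setscrew (value of joint shaft between -0.17 and 0.17 rad), for 0.2 s.
2. the red key is fully home in the screw, upright, with the flat still facing up (all of step 1 and distance between hex_key_tip and socket_floor below 0.006 m and angle between hex_key's own z axis and vertical below 0.12 rad), for 0.1 s.
3. the screw is firmly tight on the flat (all of step 1 and contact force between setscrew and shaft above 20 N), for 0.2 s.
At the end, for the whole second after the job is handed in: the flat faces up within 0.17 rad, the setscrew presses on it with over 20 N (tightened to about 0.2 N m or more), and the red key stands at rest in the screw, its tip within 6 mm of the socket floor and upright within 0.12 rad (all of step 3 and distance between hex_key_tip and socket_floor below 0.006 m and angle between hex_key's own z axis and vertical below 0.12 rad and linear speed of hex_key below 0.02 m/s); the robot touches nothing.
It fails at once if the screw is overtightened and its thread stripped (over 105 N on the shaft, over 0.45 N m on the key) (contact force between setscrew and shaft above 105 N).
It fails at once if the blue key or anything else lying on the bench is moved by more than 30 mm (distance of any of small_key, doll_arm, offcut_a, offcut_b, glue, spring_clamp, chisel from where it was at the start of the episode above 0.03 m).
It also fails if it takes over 72 s, if anything falls off the work surface, if the arm or the gripper's body presses on something with over 40 N, if the wrist force passes 120 N, or if a joint passes its speed limit or range.

## Robot

A 7-joint arm with a two-finger parallel gripper is mounted at the origin on the work surface. World frame = base frame: x ahead of the robot, y to its left, z up, the work surface at z = 0. Lengths are in m, angles in rad, forces in N, time in s.
With the tool pointing down it reaches from about 0.425 to 0.875 m from the base axis. Payload 4.7 kg.
Tool frame: the origin (TCP) lies at the very end of the fingers, on their centre line; the grasp point (between the pads) lies 19 mm behind it; z points along the fingers, y is the line along which they close (so a half turn about z gives the same grasp; the last joint's range is limited). The gripper opens to 87 mm and grips with 3 to 60 N. Pads are 19 mm wide; open, the fingers measure 117 mm over their backs; the gripper's body (75 mm by 190 mm) begins 51 mm behind the grasp point.
Start: joints at [1.126, 0.321, -0.07, 1.45, 0.023, 1.371, -0.057], TCP at [0.288, -0.583, 0.223] pointing down, gripper open.
Joint ranges: [-2.86, 2.86], [-0.3, 2.09], [-1.38, 1.24], [0.06, 2.45], [-1.56, 4.7], [0.09, 2.05], [-2.69, 2.69]. Speed limits (rad/s): [2.57, 2.57, 3.14, 3.14, 3.14, 3.14, 3.14].

## Interface

Orientations are given as a rotation vector (axis times angle).
In Python, from bench import ctrl, vision gives the robot as it stands.
- The arm moves only by the tool jog_arm, never from a script. Its argument "increments" is a list of rows, each an object of numbers: "tx", "ty", "tz": the shift along the tool's x, y, z in mm; "wx", "wy", "wz": the turn, a rotation vector about the tool's x, y, z in rad; "gripper": the opening, from 0 (shut) to 1 (fully open). In form: [{"tx": .., "ty": .., "tz": .., "wx": .., "wy": .., "wz": .., "gripper": ..}, ...]. A call has exactly 5 rows; each row is the pose to reach, as a shift and turn from the pose commanded when the call began, along the tool's axes at that moment; what a row does not reach only later rows make up. A row lasts 1/12 s, in which the tool goes at most 41.7 mm and 7.16 degrees, less where a joint would pass 70% of its speed; a pose out of reach is approached as far as the arm can. A call with a gripper value outside its range is refused whole. The fingers move at their own pace and stop on an object; "grip_force" is the grip in N (left out, the last holds). Time passes only in rows, so rows that repeat a pose let the fingers close, or fill a call up. It gives the time, the measured TCP pose, the force, the opening and the grip force at its end, in the units of the state.
- ctrl.get_state(): the state, without advancing time (a new reading comes with each control period).
- vision.get_image(name): name is "scene" or "top"; returns a dict with "color" (400x640x3 uint8, blue, green, red), "fx", "fy", "cx", "cy" (pixels), "extrinsics" (4x4, takes a point from world to camera coordinates). Camera axes: x right, y down, z forward; pixel columns grow to the right and rows downward; lengths in m; the calibration is good to about 2 mm. A picture is of the moment at which its call begins. There is no depth.
- ctrl.close_job(): hands the job in; it is judged then, once.
Trained networks look in the newest picture that a camera, given by its name, has taken for a name from the list of things; names that differ only in an ending like _2 or _b are one class to them, and where a whole thing is asked for, a point or a joint stands for the part that bears it (a point fixed in the world has none). Each returns a list of dicts, best first, with "conf" (0 to 1); they miss things now and then, are a little off and sometimes report something else, mostly with a low value. They report only what shows in the picture. A call takes as long as a camera call. They do not tell look-alikes from the thing itself.
- vision.spot_in(camera, thing): "bbox" ([left, top, right, bottom] in pixels, round what is visible of it).
The state is a dict: "time": time; "joint_positions": joint angles; "qd": joint speeds; "joint_torque": joint torques, N m; "position": TCP position; "tool_rot": TCP orientation; "ft_force": force on the tool from outside, world axes, zero at the start; "torque": the same for the moment, N m; "grip_width": opening from 0.0 (shut) to 1.0 (fully open); "grip_force": force on a finger pad.
Only numpy, scipy, OpenCV 4.12 (cv2) and the standard library are available. Lean on these libraries where they do the work, as an engineer would, in place of code of your own. Each camera call takes 0.05 s, during which the arm holds its last target. There are 200 camera calls.

## Working session

There is one attempt and no reset: what is moved stays moved. The work goes in short steps, Python scripts to look and compute and a tool call to move; the robot and the scene stay as the last step left them, time stands still between calls to the robot, and variables do not carry over. Pictures are saved under pics/ and viewed, at most 10 in all, crops included, and the job is handed in when it is done.

Besides the shell and the picture viewer there is one more tool, called after "Call:" in YAML: its name, and indented under it one key for each argument. jog_arm: Moves the arm, as the interface text tells. Its arguments: {"type":"object","properties":{"increments":{"type":"array"},"grip_force":{"type":"number"}},"required":["increments"]}

```bash
ls; mkdir -p pics
python3 - <<'E'
from bench import ctrl, vision
import cv2, numpy as np
for c in ("scene","top"):
    im=vision.get_image(c); cv2.imwrite(f"pics/{c}0.png",im["color"])
    print(c,im["fx"],im["fy"],im["cx"],im["cy"],np.round(im["extrinsics"],4).tolist())
for c in ("scene","top"):
    for t in ("setscrew","hex_key","small_key","crank_mid","stand"):
        print(c,t,[(np.round(d["bbox"],1).tolist(),round(d["conf"],2)) for d in vision.spot_in(c,t)][:4])
s=ctrl.get_state(); print(s)
E
```

```text
pics
scene 412.02346620650985 412.02346620650985 327.1283668655831 201.14865161471465 [[-0.8069, 0.5906, -0.0084, 0.4578], [0.3162, 0.4201, -0.8506, -0.0762], [-0.4988, -0.689, -0.5257, 1.5553], [0.0, 0.0, 0.0, 1.0]]
top 501.20562631060216 501.20562631060216 313.43339274641727 198.81831258910748 [[0.0161, -0.9999, -0.002, -0.0276], [-0.9828, -0.0154, -0.1839, 0.5508], [0.1838, 0.0049, -0.9829, 1.4369], [0.0, 0.0, 0.0, 1.0]]
scene setscrew [([325.9, 185.8, 403.2, 265.4], 0.23)]
scene hex_key [([266.5, 157.0, 290.3, 179.0], 0.78), ([292.3, 121.4, 306.8, 159.4], 0.77), ([228.0, 163.2, 264.9, 202.5], 0.61)]
scene small_key [([299.4, 167.4, 309.8, 187.6], 0.63)]
scene crank_mid [([331.4, 186.5, 344.5, 195.9], 0.61), ([309.2, 187.8, 402.6, 279.3], 0.29), ([255.6, 243.5, 293.9, 283.5], 0.17)]
scene stand [([312.5, 186.2, 401.9, 279.3], 0.66)]
top setscrew [([287.0, 193.2, 295.6, 199.3], 0.39)]
top hex_key [([471.3, 251.9, 510.4, 292.9], 0.92), ([414.5, 186.6, 428.2, 218.6], 0.74), ([403.2, 133.4, 426.0, 177.1], 0.66)]
top small_key [([371.0, 199.1, 398.4, 226.4], 0.63), ([211.7, 186.3, 328.
[... 153 characters left out ...]
array([ 1.12612555,  0.3209665 , -0.07008049,  1.45050311,  0.02260729,
        1.37080112, -0.05688205]), 'qd': array([-5.62683320e-04,  1.42467260e-03, -6.35153734e-04, -1.32562129e-03,
       -1.43403313e-03, -8.95740764e-05,  4.65099649e-04]), 'joint_torque': array([ 3.34670704e-04, -4.90794146e+01, -4.02553473e-01, -3.12607527e+01,
       -6.36674208e-02,  3.38176370e-02,  1.86651948e-05]), 'position': array([ 0.2878228 , -0.58282331,  0.22260659]), 'tool_rot': array([ 3.05917864e+00,  7.14335583e-01, -4.94035857e-05]), 'ft_force': array([-0.67495387,  0.7144448 , -0.74493181]), 'torque': array([-0.01234821, -0.01729365,  0.00801187]), 'grip_force': 0.0, 'grip_width': 0.997969235529138}
```

Run:
```python
import cv2
a=cv2.imread("pics/scene0.png"); b=cv2.imread("pics/top0.png")
cv2.imwrite("pics/s1.png",cv2.resize(a[100:300,200:450],None,fx=3,fy=3,interpolation=cv2.INTER_CUBIC))
cv2.imwrite("pics/t1.png",cv2.resize(b[120:310,200:530],None,fx=2.4,fy=2.4,interpolation=cv2.INTER_CUBIC))
```

```text
(no output)
```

View pics/s1.png

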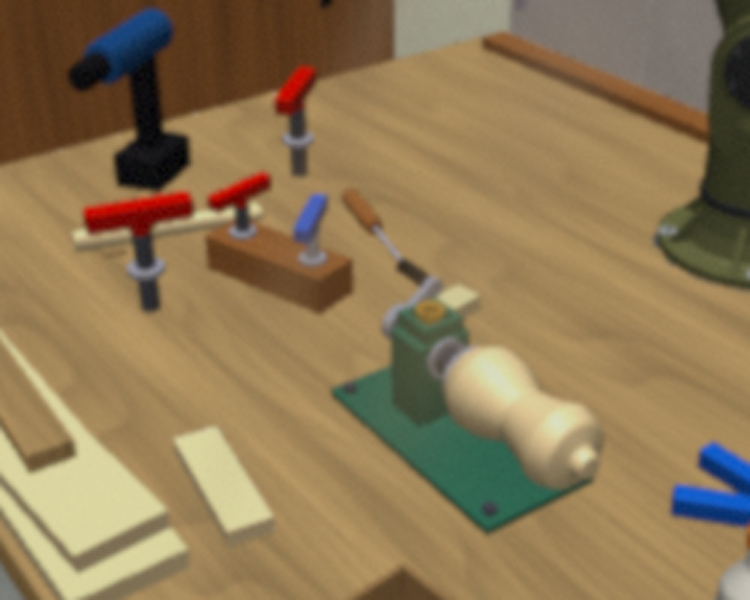

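View pics/t1.png

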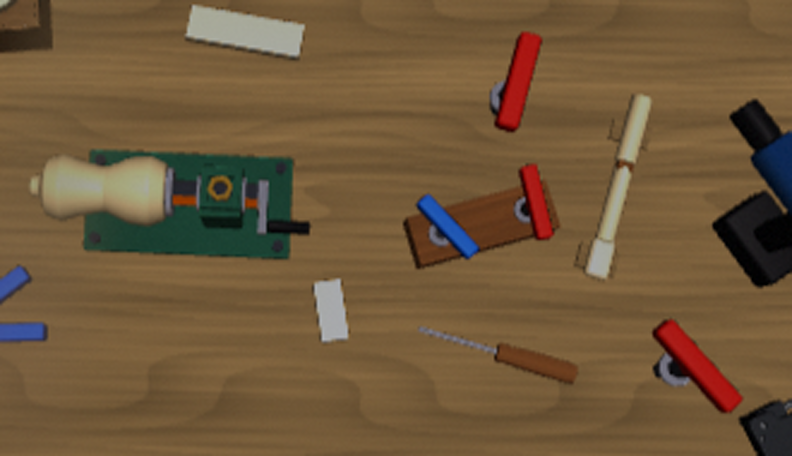

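The scene crop shows the rack with the red key (about (280,163) px in the full picture) and the blue key (304,177), the stand with its screw at (343,203), and two larger red look-alikes standing free. In the top view the screw is at (291,198), the crank grip at (320,215) leaning toward world -x, and the rack's red key bar at (424,204).

```bash
cat > h.py <<'E'
from bench import ctrl, vision
import cv2, numpy as np
from scipy.spatial.transform import Rotation as R
def get(c):
    im=vision.get_image(c); E=np.array(im["extrinsics"]); K=np.array([[im["fx"],0,im["cx"]],[0,im["fy"],im["cy"]],[0,0,1]])
    return im["color"],K,E
def back(K,E,uv,z):
    d=E[:3,:3].T@np.linalg.inv(K)@np.array([uv[0],uv[1],1.]); o=-E[:3,:3].T@E[:3,3]
    return o+d*(z-o[2])/d[2]
def proj(K,E,p):
    q=K@(E[:3,:3]@np.asarray(p)+E[:3,3]); return q[:2]/q[2]
def tri(v):
    A=[];b=[]
    for K,E,uv in v:
        d=E[:3,:3].T@np.linalg.inv(K)@np.array([uv[0],uv[1],1.]); d/=np.linalg.norm(d); o=-E[:3,:3].T@E[:3,3]
        P=np.eye(3)-np.outer(d,d); A.append(P); b.append(P@o)
    return np.linalg.lstsq(np.vstack(A),np.hstack(b),rcond=None)[0]
def blob(mask,box):
    m=np.zeros_like(mask); l,t,r,b=box; m[t:b,l:r]=mask[t:b,l:r]
    n,_,st,c=cv2.connectedComponentsWithStats(m.astype(np.uint8)); i=1+np.argmax(st[1:,4])
    mm=(_==i).astype(np.uint8); pts=np.argwhere(mm)[:,::-1].astype(float)
    w,v=np.linalg.eigh(np.cov(pts.T)); return pts.mean(0),len(pts),v[:,1],w,st[i]
def state():
    s=ctrl.get_state(); Rm=R.from_rotvec(s["tool_rot"]).as_matrix(); return s,Rm
def togo(target,Rm_t=None):
    s,Rm=state(); d=Rm.T@(np.asarray(target)-s["position"])*1000
    w=R.from_matrix(Rm.T@Rm_t).as_rotvec() if Rm_t is not None else None
    return np.round(d,1),w
E
python3 - <<'E'
from h import *
S={c:get(c) for c in("scene","top")}
def masks(im):
    h=cv2.cvtColor(im,cv2.COLOR_BGR2HSV).astype(int); H,Sa,V=h[...,0],h[...,1],h[...,2]
    return dict(red=((H<5)|(H>174))&(Sa>190)&(V>70),blue=(H>105)&(H<130)&(Sa>110)&(V>60),
      green=(H>60)&(H<90)&(Sa>90),dark=(V<45),brass=(H>14)&(H<28)&(Sa>150)&(V>90),orange=(H>5)&(H<14)&(Sa>190)&(V>80))
box={"top":dict(red=(410,180,435,225),dark=(312,205,335,222),brass=(282,188,302,208),green=(225,175,330,235),blue=(370,195,402,230),orange=(265,190,320,210)),
"scene":dict(red=(263,150,295,180),brass=(335,195,352,212),blue=(295,160,312,185))}
r={}
for c in box:
    im,K,E=S[c]; m=masks(im)
    for k,b in box[c].items():
        try: r[c,k]=blob(m[k],b); print(c,k,[np.round(x,2).tolist() for x in r[c,k]])
        except Exception as e: print(c,k,e)
for k in("red","brass","blue"):
    print(k,"tri",tri([(*S[c][1:],r[c,k][0]) for c in("scene","top")]).round(4))
K,E=S["top"][1:]
for k,z in(("red",.11),("brass",.13),("dark",.125),("blue",.11)):
    u,n,v,w,_=r["top",k]; a=back(K,E,u-v*10,z);b=back(K,E,u+v*10,z); d=b-a
    print(k,back(K,E,u,z).round(4),"ang",np.degrees(np.arctan2(d[1],d[0])).round(1))
im=S["top"][0]; cs=cv2.resize(im[175:235,255:335],None,fx=8,fy=8,interpolation=cv2.INTER_CUBIC)
cv2.imwrite("pics/t2.png",cs)
E
```

```text
top red [[423.41, 203.9], 206, [0.24, 0.97], [3.7, 80.3], [417, 189, 14, 31, 206]]
top dark [[319.42, 214.13], 91, [-0.99, -0.11], [2.54, 23.64], [312, 211, 17, 7, 91]]
top brass [[291.19, 197.92], 48, [-0.88, 0.47], [8.29, 8.66], [287, 193, 10, 10, 48]]
top green [[285.93, 207.84], 1995, [-0.99, 0.15], [164.3, 488.56], [237, 183, 85, 45, 1995]]
top blue [[386.16, 213.91], 223, [0.69, 0.73], [4.17, 81.41], [374, 201, 26, 27, 223]]
top orange [[275.77, 202.8], 30, [-1.0, -0.07], [0.96, 6.91], [272, 201, 9, 4, 30]]
scene red [[279.46, 163.56], 100, [-0.9, 0.43], [2.69, 27.67], [270, 158, 19, 11, 100]]
scene brass [[342.69, 203.07], 29, [-1.0, -0.04], [1.49, 3.87], [339, 201, 8, 5, 29]]
scene blue [[302.87, 171.07], 55, [-0.49, 0.87], [1.36, 15.01], [299, 165, 9, 13, 55]]
red tri [ 0.532  -0.3341  0.1006]
brass tri [0.5398 0.0426 0.1254]
blue tri [ 0.5014 -0.2272  0.1051]
red [ 0.5303 -0.332   0.11  ] ang -167.8
brass [0.538  0.0432 0.13  ] ang 119.6
dark [ 0.4939 -0.0367  0.125 ] ang 84.4
blue [ 0.4999 -0.2258  0.11  ] ang -136.9
```

View pics/t2.png

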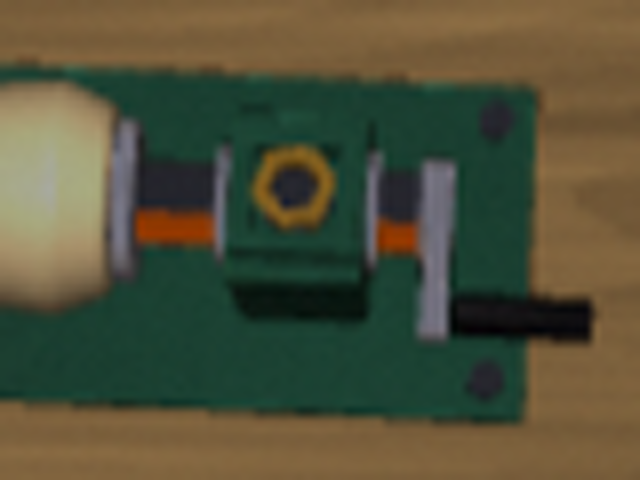

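The crop shows the screw's hexagon with corners left and right at (253,187) and (333,180) of the crop. The orange flat leans to the -x side, and the crank grip's middle is at (319.5,214) in the full picture.

Run:
```python
from h import *
im,K,E=get("top")
h=cv2.cvtColor(im,cv2.COLOR_BGR2HSV).astype(int)
g=(h[...,0]>60)&(h[...,0]<90)&(h[...,1]>80)
# plate edges: top & bottom columns, right edge rows
def edge(cols,first):
    P=[]
    for c in cols:
        r=np.where(g[170:240,c])[0]+170
        P.append(back(K,E,(c,r[0]-.5 if first else r[-1]+.5),.012 if first else .006)[:2])
    P=np.array(P); f=np.polyfit(P[:,1],P[:,0],1); return f
ft=edge(range(272,316),True); fb=edge(range(245,305),False); print("edges",ft,fb)
psi=-np.arctan((ft[0]+fb[0])/2); print("yaw deg",np.degrees(psi), "x mid at y=.043",(np.polyval(ft,.043)+np.polyval(fb,.043))/2)
sc=np.array([.5385,.043]); Rz=lambda p:np.array([[np.cos(p),-np.sin(p)],[np.sin(p),np.cos(p)]])
for th in np.arange(.7,1.35,.1):
    p=np.r_[sc+Rz(psi)@[-.05*np.sin(th),-.082],.085+.05*np.cos(th)]
    print(round(th,2),p.round(4),proj(K,E,p).round(1))
print(proj(K,E,[*sc,.13]))
yt=np.arctan2(psi*0+np.sin(psi),np.cos(psi)); y=[np.cos(yt),np.sin(yt),0]; z=[0,0,-1]; Rt=np.array([np.cross(y,z),y,z]).T
print(togo([.4945,-.04,.21],Rt))
```

```text
edges [0.0306895  0.59999903] [0.03450319 0.47292888]
yaw deg -1.8669717998315642 x mid at y=.043 0.5378656004200683
0.7 [ 0.5036 -0.0379  0.1232] [319.9 210.8]
0.8 [ 0.5    -0.0378  0.1198] [319.8 212.3]
0.9 [ 0.4967 -0.0377  0.1161] [319.7 213.6]
1.0 [ 0.4938 -0.0376  0.112 ] [319.7 214.9]
1.1 [ 0.4913 -0.0375  0.1077] [319.6 216. ]
1.2 [ 0.4893 -0.0374  0.1031] [319.6 216.9]
1.3 [ 0.4877 -0.0374  0.0984] [319.5 217.7]
[291.27923147 197.7263505 ]
(array([ 425.7, -395.2,   12.6]), array([ 9.65367928e-05,  9.77286803e-05, -1.07938704e+00]))
```

Call:
jog_arm:
  increments:
    - {"tx": 28,"ty": -26,"gripper": 0.6}
    - {"tx": 57,"ty": -53,"gripper": 0.6}
    - {"tx": 85,"ty": -79,"gripper": 0.6}
    - {"tx": 114,"ty": -105,"gripper": 0.6}
    - {"tx": 142,"ty": -132,"gripper": 0.6}
  grip_force: 10

```text
validation failed for argument at $.in...
```

Call:
jog_arm:
  increments:
    - {"tx": 28,"ty": -26,"gripper": 0.6}
    - {"tx": 57,"ty": -53,"gripper": 0.6}
    - {"tx": 85,"ty": -79,"gripper": 0.6}
    - {"tx": 114,"ty": -105,"gripper": 0.6}
    - {"tx": 142,"ty": -132,"gripper": 0.6}

```text
validation failed for argument at $.in...
```

Call:
jog_arm:
  increments:
    - {"tx": 28,"ty": -26,"gripper": 0.6,"wz": -0.12}
    - {"tx": 57,"ty": -53,"gripper": 0.6,"wz": -0.24}
    - {"tx": 85,"ty": -79,"gripper": 0.6,"wz": -0.36}
    - {"tx": 114,"ty": -105,"gripper": 0.6,"wz": -0.48}
    - {"tx": 142,"ty": -132,"gripper": 0.6,"wz": -0.6}

```text
validation failed for argument at $.in...
```

Call:
jog_arm:
  increments:
    - {"gripper": 0.6,"wz": -0.12}
    - {"gripper": 0.6,"wz": -0.24}
    - {"gripper": 0.6,"wz": -0.36}
    - {"gripper": 0.6,"wz": -0.48}
    - {"gripper": 0.6,"wz": -0.48}

```text
validation failed for argument at $.in...
```

```bash
cat >> h.py <<'E'
def RT(yaw_y_deg):
    a=np.radians(yaw_y_deg); y=[np.cos(a),np.sin(a),0]; z=[0,0,-1.]; return np.array([np.cross(y,z),y,z]).T
def info(): 
    s,_=state(); print("t",round(s["time"],2),"p",s["position"].round(4),"F",s["ft_force"].round(1),"M",s["torque"].round(3),"g",round(s["grip_width"],3),s["grip_force"],"q",s["joint_positions"].round(2))
E
python3 -c "
from h import *
info(); print(togo([.4952,-.0377,.095],RT(-1.9)))"
```

```text
t 0.75 p [ 0.2879 -0.5828  0.2226] F [ 0.3 -0.1  0.3] M [0.014 0.008 0.008] g 1.005 0.0 q [ 1.13  0.32 -0.07  1.45  0.02  1.37 -0.06]
(array([ 427.3, -396.9,  127.6]), array([ 9.65598513e-05,  9.76956863e-05, -1.07881059e+00]))
```

Call:
jog_arm:
  increments:
    - {"tx": 28,"ty": -26,"tz": 0,"wx": 0,"wy": 0,"wz": 0,"gripper": 0.6}
    - {"tx": 57,"ty": -53,"tz": 0,"wx": 0,"wy": 0,"wz": 0,"gripper": 0.6}
    - {"tx": 85,"ty": -79,"tz": 0,"wx": 0,"wy": 0,"wz": 0,"gripper": 0.6}
    - {"tx": 114,"ty": -105,"tz": 0,"wx": 0,"wy": 0,"wz": 0,"gripper": 0.6}
    - {"tx": 142,"ty": -132,"tz": 0,"wx": 0,"wy": 0,"wz": 0,"gripper": 0.6}
  grip_force: 10

```text
time: 1.17
position: [0.3573, -0.3998, 0.2227]
tool_rot: [3.059, 0.714, 0.0]
ft_force: [0.6, -0.0, -0.4]
grip_width: 0.706
grip_force: 0.0
```

Call:
jog_arm:
  increments:
    - {"tx": 28,"ty": -26,"tz": 0,"wx": 0,"wy": 0,"wz": 0,"gripper": 0.6}
    - {"tx": 57,"ty": -53,"tz": 0,"wx": 0,"wy": 0,"wz": 0,"gripper": 0.6}
    - {"tx": 85,"ty": -79,"tz": 0,"wx": 0,"wy": 0,"wz": 0,"gripper": 0.6}
    - {"tx": 114,"ty": -105,"tz": 0,"wx": 0,"wy": 0,"wz": 0,"gripper": 0.6}
    - {"tx": 142,"ty": -132,"tz": 0,"wx": 0,"wy": 0,"wz": 0,"gripper": 0.6}

```text
time: 1.58
position: [0.4261, -0.2186, 0.2229]
tool_rot: [3.058, 0.714, 0.001]
ft_force: [0.5, 0.0, 0.4]
grip_width: 0.603
grip_force: 0.0
```

Call:
jog_arm:
  increments:
    - {"tx": 28,"ty": -26,"tz": 0,"wx": 0,"wy": 0,"wz": -0.12,"gripper": 0.6}
    - {"tx": 57,"ty": -53,"tz": 0,"wx": 0,"wy": 0,"wz": -0.24,"gripper": 0.6}
    - {"tx": 85,"ty": -79,"tz": 0,"wx": 0,"wy": 0,"wz": -0.36,"gripper": 0.6}
    - {"tx": 114,"ty": -105,"tz": 0,"wx": 0,"wy": 0,"wz": -0.48,"gripper": 0.6}
    - {"tx": 142,"ty": -132,"tz": 0,"wx": 0,"wy": 0,"wz": -0.6,"gripper": 0.6}

```text
time: 2.0
position: [0.4949, -0.0374, 0.223]
tool_rot: [2.706, 1.593, 0.001]
ft_force: [1.6, -0.8, -0.3]
grip_width: 0.601
grip_force: 0.0
```

Call:
jog_arm:
  increments:
    - {"tx": 0,"ty": 0,"tz": 0,"wx": 0,"wy": 0,"wz": -0.12,"gripper": 0.6}
    - {"tx": 0,"ty": 0,"tz": 0,"wx": 0,"wy": 0,"wz": -0.24,"gripper": 0.6}
    - {"tx": 0,"ty": 0,"tz": 0,"wx": 0,"wy": 0,"wz": -0.36,"gripper": 0.6}
    - {"tx": 0,"ty": 0,"tz": 0,"wx": 0,"wy": 0,"wz": -0.48,"gripper": 0.6}
    - {"tx": 0,"ty": 0,"tz": 0,"wx": 0,"wy": 0,"wz": -0.48,"gripper": 0.6}

```text
time: 2.42
position: [0.4944, -0.039, 0.2227]
tool_rot: [2.253, 2.189, -0.0]
ft_force: [0.4, -0.5, 0.5]
grip_width: 0.601
grip_force: 0.0
```

```bash
python3 -c "
from h import *
info(); print(togo([.4952,-.0377,.095],RT(-1.9)))"
```

```text
t 2.42 p [ 0.4944 -0.039   0.2227] F [ 0.4 -0.5  0.5] M [-0.016 -0.14  -0.   ] g 0.601 0.0 q [ 0.59  0.02 -0.56  1.81  0.01  1.32 -0.01]
(array([  1.3,   0.7, 127.7]), array([0.0002115 , 0.00031298, 0.00445036]))
```

Call:
jog_arm:
  increments:
    - {"tx": 1,"ty": 1,"tz": 28,"wx": 0,"wy": 0,"wz": 0,"gripper": 0.6}
    - {"tx": 1,"ty": 1,"tz": 56,"wx": 0,"wy": 0,"wz": 0,"gripper": 0.6}
    - {"tx": 1,"ty": 1,"tz": 84,"wx": 0,"wy": 0,"wz": 0,"gripper": 0.6}
    - {"tx": 1,"ty": 1,"tz": 110,"wx": 0,"wy": 0,"wz": 0,"gripper": 0.6}
    - {"tx": 1,"ty": 1,"tz": 128,"wx": 0,"wy": 0,"wz": 0,"gripper": 0.6}

```text
time: 2.83
position: [0.4941, -0.0382, 0.0923]
tool_rot: [-2.26, -2.18, 0.002]
ft_force: [-0.6, 0.5, -0.6]
grip_width: 0.602
grip_force: 0.0
```

Call:
jog_arm:
  increments:
    - {"tx": 0,"ty": 0,"tz": 0,"wx": 0,"wy": 0,"wz": 0,"gripper": 0.1}
    - {"tx": 0,"ty": 0,"tz": 0,"wx": 0,"wy": 0,"wz": 0,"gripper": 0.1}
    - {"tx": 0,"ty": 0,"tz": 0,"wx": 0,"wy": 0,"wz": 0,"gripper": 0.1}
    - {"tx": 0,"ty": 0,"tz": 0,"wx": 0,"wy": 0,"wz": 0,"gripper": 0.1}
    - {"tx": 0,"ty": 0,"tz": 0,"wx": 0,"wy": 0,"wz": 0,"gripper": 0.1}
  grip_force: 6

```text
time: 3.25
position: [0.4966, -0.0383, 0.0961]
tool_rot: [2.256, 2.183, 0.002]
ft_force: [-1.2, 0.3, -1.0]
grip_width: 0.306
grip_force: 0.0
```

```bash
python3 -c "
from h import *
info(); print(togo([.4952,-.0377,.095],RT(-1.9)))"
```

```text
t 3.25 p [ 0.4966 -0.0383  0.0961] F [-1.2  0.3 -1. ] M [ 0.016 -0.039  0.019] g 0.306 0.0 q [ 0.56  0.14 -0.57  1.96  0.09  1.07 -0.08]
(array([ 0.5, -1.4,  1.1]), array([0.0028062 , 0.00069899, 0.0004788 ]))
```

Call:
jog_arm:
  increments:
    - {"tx": 0,"ty": 0,"tz": 0,"wx": 0,"wy": 0,"wz": 0,"gripper": 0.1}
    - {"tx": 0,"ty": 0,"tz": 0,"wx": 0,"wy": 0,"wz": 0,"gripper": 0.1}
    - {"tx": 0,"ty": 0,"tz": 0,"wx": 0,"wy": 0,"wz": 0,"gripper": 0.1}
    - {"tx": 0,"ty": 0,"tz": 0,"wx": 0,"wy": 0,"wz": 0,"gripper": 0.1}
    - {"tx": 0,"ty": 0,"tz": 0,"wx": 0,"wy": 0,"wz": 0,"gripper": 0.1}

```text
time: 3.67
position: [0.4954, -0.0382, 0.0947]
tool_rot: [2.257, 2.185, -0.0]
ft_force: [-1.2, -0.2, 2.8]
grip_width: 0.178
grip_force: 6.0
```

```bash
python3 -c "
from h import *
info(); print(togo([.4952,-.0377,.095],RT(-1.9)))"
```

```text
t 3.67 p [ 0.4954 -0.0382  0.0947] F [-1.2 -0.2  2.8] M [-0.057  0.17   0.02 ] g 0.178 5.998748168349266 q [ 0.56  0.14 -0.57  1.96  0.09  1.07 -0.08]
(array([ 0.5, -0.2, -0.3]), array([1.27577340e-06, 3.25139713e-04, 1.05354092e-03]))
```

Call:
jog_arm:
  increments:
    - {"tx": 0,"ty": 3,"tz": -3.4,"wx": 0,"wy": 0,"wz": 0,"gripper": 0.1}
    - {"tx": 0,"ty": 6,"tz": -6.6,"wx": 0,"wy": 0,"wz": 0,"gripper": 0.1}
    - {"tx": 0,"ty": 10,"tz": -10,"wx": 0,"wy": 0,"wz": 0,"gripper": 0.1}
    - {"tx": 0,"ty": 14,"tz": -12.6,"wx": 0,"wy": 0,"wz": 0,"gripper": 0.1}
    - {"tx": 0,"ty": 18,"tz": -15,"wx": 0,"wy": 0,"wz": 0,"gripper": 0.1}

```text
time: 4.08
position: [0.5129, -0.0388, 0.11]
tool_rot: [-2.256, -2.185, 0.003]
ft_force: [-4.1, -0.1, 3.8]
grip_width: 0.182
grip_force: 6.0
```

Call:
jog_arm:
  increments:
    - {"tx": 0,"ty": 4.6,"tz": -2,"wx": 0,"wy": 0,"wz": 0,"gripper": 0.1}
    - {"tx": 0,"ty": 9.3,"tz": -3.4,"wx": 0,"wy": 0,"wz": 0,"gripper": 0.1}
    - {"tx": 0,"ty": 13.5,"tz": -4.3,"wx": 0,"wy": 0,"wz": 0,"gripper": 0.1}
    - {"tx": 0,"ty": 18,"tz": -4.8,"wx": 0,"wy": 0,"wz": 0,"gripper": 0.1}
    - {"tx": 0,"ty": 22,"tz": -5,"wx": 0,"wy": 0,"wz": 0,"gripper": 0.1}

```text
time: 4.5
position: [0.5371, -0.0394, 0.1159]
tool_rot: [2.255, 2.184, 0.003]
ft_force: [-1.9, -0.7, 4.3]
grip_width: 0.182
grip_force: 6.0
```

Call:
jog_arm:
  increments:
    - {"tx": 0,"ty": 0,"tz": 0,"wx": 0,"wy": 0,"wz": 0,"gripper": 0.1}
    - {"tx": 0,"ty": 0,"tz": 0,"wx": 0,"wy": 0,"wz": 0,"gripper": 0.1}
    - {"tx": 0,"ty": 0,"tz": 0,"wx": 0,"wy": 0,"wz": 0,"gripper": 0.1}
    - {"tx": 0,"ty": 0,"tz": 0,"wx": 0,"wy": 0,"wz": 0,"gripper": 0.1}
    - {"tx": 0,"ty": 0,"tz": 0,"wx": 0,"wy": 0,"wz": 0,"gripper": 0.1}

```text
time: 4.92
position: [0.5375, -0.0394, 0.1159]
tool_rot: [2.254, 2.183, 0.005]
ft_force: [2.0, -0.4, 5.3]
grip_width: 0.181
grip_force: 6.0
```

```bash
python3 -c "
from h import *
info(); print(togo([.5354,-.0389,.115],RT(-1.9)))"
```

```text
t 4.92 p [ 0.5375 -0.0394  0.1159] F [ 2.  -0.4  5.3] M [-0.014 -0.415  0.073] g 0.181 5.998548790812492 q [ 0.54  0.21 -0.57  1.85  0.12  1.12 -0.11]
(array([ 0.5, -2.1,  0.9]), array([0.0046998 , 0.00014266, 0.00112018]))
```

Call:
jog_arm:
  increments:
    - {"tx": 0,"ty": -2,"tz": 0,"wx": 0,"wy": 0,"wz": 0,"gripper": 0.1}
    - {"tx": 0,"ty": -2,"tz": 0,"wx": 0,"wy": 0,"wz": 0,"gripper": 0.1}
    - {"tx": 0,"ty": -2,"tz": 0,"wx": 0,"wy": 0,"wz": 0,"gripper": 0.5}
    - {"tx": 0,"ty": -2,"tz": 0,"wx": 0,"wy": 0,"wz": 0,"gripper": 0.5}
    - {"tx": 0,"ty": -2,"tz": 0,"wx": 0,"wy": 0,"wz": 0,"gripper": 0.5}

```text
time: 5.33
position: [0.5327, -0.0393, 0.1138]
tool_rot: [-2.256, -2.185, 0.002]
ft_force: [-0.1, -1.2, 0.1]
grip_width: 0.327
grip_force: 0.0
```

Call:
jog_arm:
  increments:
    - {"tx": 0,"ty": 0,"tz": -15,"wx": 0,"wy": 0,"wz": 0,"gripper": 0.6}
    - {"tx": 0,"ty": 0,"tz": -40,"wx": 0,"wy": 0,"wz": 0,"gripper": 0.6}
    - {"tx": 0,"ty": 0,"tz": -70,"wx": 0,"wy": 0,"wz": 0,"gripper": 0.6}
    - {"tx": 0,"ty": 0,"tz": -95,"wx": 0,"wy": 0,"wz": 0,"gripper": 0.6}
    - {"tx": -20,"ty": 0,"tz": -110,"wx": 0,"wy": 0,"wz": 0,"gripper": 0.6}

```text
time: 5.75
position: [0.5338, -0.0546, 0.2273]
tool_rot: [2.249, 2.193, 0.006]
ft_force: [0.8, 1.0, 0.5]
grip_width: 0.587
grip_force: 0.0
```

Call:
jog_arm:
  increments:
    - {"tx": -27,"ty": 0,"tz": 0,"wx": 0,"wy": 0,"wz": 0,"gripper": 0.6}
    - {"tx": -55,"ty": 0,"tz": 0,"wx": 0,"wy": 0,"wz": 0,"gripper": 0.6}
    - {"tx": -83,"ty": 0,"tz": 0,"wx": 0,"wy": 0,"wz": 0,"gripper": 0.6}
    - {"tx": -110,"ty": 0,"tz": 0,"wx": 0,"wy": 0,"wz": 0,"gripper": 0.6}
    - {"tx": -137,"ty": 0,"tz": 0,"wx": 0,"wy": 0,"wz": 0,"gripper": 0.6}

```text
time: 6.17
position: [0.5277, -0.1975, 0.2239]
tool_rot: [-2.256, -2.185, 0.001]
ft_force: [1.4, 0.2, -0.5]
grip_width: 0.598
grip_force: 0.0
```

Call:
jog_arm:
  increments:
    - {"tx": -27,"ty": 0,"tz": 0,"wx": 0,"wy": 0,"wz": -0.12,"gripper": 0.6}
    - {"tx": -55,"ty": 0,"tz": 0,"wx": 0,"wy": 0,"wz": -0.24,"gripper": 0.6}
    - {"tx": -83,"ty": 0,"tz": 0,"wx": 0,"wy": 0,"wz": -0.36,"gripper": 0.6}
    - {"tx": -110,"ty": 0,"tz": 0,"wx": 0,"wy": 0,"wz": -0.48,"gripper": 0.6}
    - {"tx": -137,"ty": 0,"tz": 0,"wx": 0,"wy": 0,"wz": -0.6,"gripper": 0.6}

```text
time: 6.58
position: [0.5233, -0.3343, 0.2237]
tool_rot: [-1.501, -2.758, -0.0]
ft_force: [1.4, 0.3, 0.5]
grip_width: 0.603
grip_force: 0.0
```

Call:
jog_arm:
  increments:
    - {"tx": 0,"ty": 0,"tz": 0,"wx": 0,"wy": 0,"wz": -0.12,"gripper": 0.6}
    - {"tx": 0,"ty": 0,"tz": 0,"wx": 0,"wy": 0,"wz": -0.24,"gripper": 0.6}
    - {"tx": 0,"ty": 0,"tz": 0,"wx": 0,"wy": 0,"wz": -0.36,"gripper": 0.6}
    - {"tx": 0,"ty": 0,"tz": 0,"wx": 0,"wy": 0,"wz": -0.48,"gripper": 0.6}
    - {"tx": 0,"ty": 0,"tz": 0,"wx": 0,"wy": 0,"wz": -0.6,"gripper": 0.6}

```text
time: 7.0
position: [0.5236, -0.333, 0.2236]
tool_rot: [-0.619, -3.078, -0.001]
ft_force: [-0.7, -0.1, 0.1]
grip_width: 0.601
grip_force: 0.0
```

Call:
jog_arm:
  increments:
    - {"tx": 0,"ty": 0,"tz": 0,"wx": 0,"wy": 0,"wz": -0.12,"gripper": 0.6}
    - {"tx": 0,"ty": 0,"tz": 0,"wx": 0,"wy": 0,"wz": -0.24,"gripper": 0.6}
    - {"tx": 0,"ty": 0,"tz": 0,"wx": 0,"wy": 0,"wz": -0.36,"gripper": 0.6}
    - {"tx": 0,"ty": 0,"tz": 0,"wx": 0,"wy": 0,"wz": -0.48,"gripper": 0.6}
    - {"tx": 0,"ty": 0,"tz": 0,"wx": 0,"wy": 0,"wz": -0.6,"gripper": 0.6}

```text
time: 7.42
position: [0.5236, -0.3329, 0.2236]
tool_rot: [0.319, -3.124, -0.002]
ft_force: [0.0, 0.1, -0.1]
grip_width: 0.597
grip_force: 0.0
```

Run:
```python
from h import *
info(); print(togo([.5315,-.333,.083],RT(102.2)))
im,K,E=get("top"); cv2.imwrite("pics/top3.png",im)
a=cv2.resize(im[175:235,255:335],None,fx=8,fy=8,interpolation=cv2.INTER_CUBIC)
cv2.imwrite("pics/t3.png",a)
```

```text
t 7.42 p [ 0.5236 -0.3329  0.2236] F [ 0.   0.1 -0.1] M [ 0.11  -0.174  0.005] g 0.597 0.0 q [ 1.    0.31 -0.59  1.51  0.17  1.37  2.17]
(array([ -7.9,  -1.9, 140.6]), array([ 0.00122465, -0.00105516, -0.00967077]))
```

View pics/t3.png

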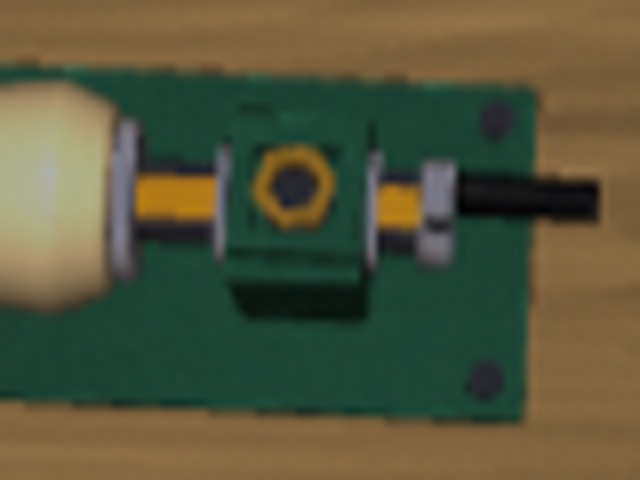

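The flat now shows centred on top, and the grip is in line with the shaft at about (321,200) in the full picture.

Call:
jog_arm:
  increments:
    - {"tx": -8,"ty": -2,"tz": 25,"wx": 0,"wy": 0,"wz": -0.01,"gripper": 0.6}
    - {"tx": -8,"ty": -2,"tz": 55,"wx": 0,"wy": 0,"wz": -0.01,"gripper": 0.6}
    - {"tx": -8,"ty": -2,"tz": 85,"wx": 0,"wy": 0,"wz": -0.01,"gripper": 0.6}
    - {"tx": -8,"ty": -2,"tz": 115,"wx": 0,"wy": 0,"wz": -0.01,"gripper": 0.6}
    - {"tx": -8,"ty": -2,"tz": 140,"wx": 0,"wy": 0,"wz": -0.01,"gripper": 0.6}

```text
time: 7.88
position: [0.531, -0.333, 0.0817]
tool_rot: [0.32, -3.123, -0.003]
ft_force: [0.3, 0.2, 0.4]
grip_width: 0.604
grip_force: 0.0
```

Call:
jog_arm:
  increments:
    - {"tx": 0,"ty": 0,"tz": 0,"wx": 0,"wy": 0,"wz": 0,"gripper": 0.1}
    - {"tx": 0,"ty": 0,"tz": 0,"wx": 0,"wy": 0,"wz": 0,"gripper": 0.1}
    - {"tx": 0,"ty": 0,"tz": 0,"wx": 0,"wy": 0,"wz": 0,"gripper": 0.1}
    - {"tx": 0,"ty": 0,"tz": 0,"wx": 0,"wy": 0,"wz": 0,"gripper": 0.1}
    - {"tx": 0,"ty": 0,"tz": 0,"wx": 0,"wy": 0,"wz": 0,"gripper": 0.1}
  grip_force: 30

```text
time: 8.3
position: [0.5335, -0.3343, 0.0868]
tool_rot: [-0.324, 3.122, -0.004]
ft_force: [-0.2, -0.2, -0.3]
grip_width: 0.305
grip_force: 0.0
```

Call:
jog_arm:
  increments:
    - {"tx": 0,"ty": 0,"tz": 0,"wx": 0,"wy": 0,"wz": 0,"gripper": 0.1}
    - {"tx": 0,"ty": 0,"tz": 0,"wx": 0,"wy": 0,"wz": 0,"gripper": 0.1}
    - {"tx": 0,"ty": 0,"tz": 0,"wx": 0,"wy": 0,"wz": 0,"gripper": 0.1}
    - {"tx": 0,"ty": 0,"tz": 0,"wx": 0,"wy": 0,"wz": 0,"gripper": 0.1}
    - {"tx": 0,"ty": 0,"tz": 0,"wx": 0,"wy": 0,"wz": 0,"gripper": 0.1}

```text
time: 8.72
position: [0.5331, -0.3339, 0.0861]
tool_rot: [-0.325, 3.123, -0.003]
ft_force: [-0.5, 1.0, 6.2]
grip_width: 0.231
grip_force: 29.9
```

Run:
```python
from h import *
info(); print(togo([.5315,-.333,.083],RT(102.2)))
im,K,E=get("top")
for th in(-.2,-.1,0,.1,.2): print(th,proj(K,E,[.5358-.05*np.sin(th),-.039,.085+.05*np.cos(th)]).round(1))
d=(cv2.cvtColor(im,cv2.COLOR_BGR2HSV)[...,2]<45); print(blob(d,(312,190,335,212))[0])
```

```text
t 8.72 p [ 0.5331 -0.3339  0.0861] F [-0.5  1.   6.2] M [ 0.217  0.017 -0.06 ] g 0.231 29.94520799489692 q [ 0.97  0.43 -0.56  1.65  0.25  1.13  2.12]
(array([1.4, 1.3, 3.1]), array([-0.00180506,  0.00153134, -0.00582212]))
-0.2 [320.5 195.4]
-0.1 [320.5 197.1]
0 [320.5 198.8]
0.1 [320.4 200.6]
0.2 [320.4 202.3]
[319.68539326 199.15730337]
```

Call:
jog_arm:
  increments:
    - {"tx": 0,"ty": 0,"tz": -20,"wx": 0,"wy": 0,"wz": 0,"gripper": 0.1}
    - {"tx": 0,"ty": 0,"tz": -50,"wx": 0,"wy": 0,"wz": 0,"gripper": 0.1}
    - {"tx": 0,"ty": 0,"tz": -85,"wx": 0,"wy": 0,"wz": 0,"gripper": 0.1}
    - {"tx": 0,"ty": 0,"tz": -120,"wx": 0,"wy": 0,"wz": 0,"gripper": 0.1}
    - {"tx": 0,"ty": 0,"tz": -155,"wx": 0,"wy": 0,"wz": 0,"gripper": 0.1}

```text
time: 9.18
position: [0.5313, -0.3332, 0.2399]
tool_rot: [0.325, -3.123, -0.002]
ft_force: [0.5, -0.2, -3.4]
grip_width: 0.227
grip_force: 30.0
```

Run:
```python
from h import *
info(); print(togo([.5385,.043,.236],RT(96)))
```

```text
t 9.18 p [ 0.5313 -0.3332  0.2399] F [ 0.5 -0.2 -3.4] M [ 0.124 -0.239  0.012] g 0.227 29.981338838115335 q [ 0.99  0.32 -0.59  1.47  0.18  1.41  2.17]
(array([-84.5, 366.7,   4.3]), array([ 0.00150705, -0.00191023,  0.10242682]))
```

Call:
jog_arm:
  increments:
    - {"tx": -8,"ty": 36,"tz": 0,"wx": 0,"wy": 0,"wz": 0,"gripper": 0.1}
    - {"tx": -17,"ty": 73,"tz": 0,"wx": 0,"wy": 0,"wz": 0,"gripper": 0.1}
    - {"tx": -25,"ty": 110,"tz": 0,"wx": 0,"wy": 0,"wz": 0,"gripper": 0.1}
    - {"tx": -34,"ty": 147,"tz": 0,"wx": 0,"wy": 0,"wz": 0,"gripper": 0.1}
    - {"tx": -42,"ty": 184,"tz": 0,"wx": 0,"wy": 0,"wz": 0,"gripper": 0.1}

```text
time: 9.6
position: [0.5345, -0.1431, 0.2386]
tool_rot: [0.324, -3.123, -0.0]
ft_force: [0.6, 1.0, -3.7]
grip_width: 0.228
grip_force: 30.0
```

Call:
jog_arm:
  increments:
    - {"tx": -8,"ty": 37,"tz": 0,"wx": 0,"wy": 0,"wz": 0.02,"gripper": 0.1}
    - {"tx": -17,"ty": 75,"tz": 0,"wx": 0,"wy": 0,"wz": 0.04,"gripper": 0.1}
    - {"tx": -26,"ty": 112,"tz": 0,"wx": 0,"wy": 0,"wz": 0.06,"gripper": 0.1}
    - {"tx": -35,"ty": 148,"tz": 0,"wx": 0,"wy": 0,"wz": 0.08,"gripper": 0.1}
    - {"tx": -42.5,"ty": 183,"tz": 4,"wx": 0,"wy": 0,"wz": 0.1,"gripper": 0.1}

```text
time: 10.02
position: [0.539, 0.0449, 0.2355]
tool_rot: [-0.167, 3.137, -0.001]
ft_force: [0.9, -0.5, -3.8]
grip_width: 0.227
grip_force: 30.0
```

Call:
jog_arm:
  increments:
    - {"tx": 0,"ty": 0,"tz": 0,"wx": 0,"wy": 0,"wz": 0,"gripper": 0.1}
    - {"tx": 0,"ty": 0,"tz": 0,"wx": 0,"wy": 0,"wz": 0,"gripper": 0.1}
    - {"tx": 0,"ty": 0,"tz": 0,"wx": 0,"wy": 0,"wz": 0,"gripper": 0.1}
    - {"tx": 0,"ty": 0,"tz": 0,"wx": 0,"wy": 0,"wz": 0,"gripper": 0.1}
    - {"tx": 0,"ty": 0,"tz": 0,"wx": 0,"wy": 0,"wz": 0,"gripper": 0.1}

```text
time: 10.43
position: [0.5394, 0.041, 0.2351]
tool_rot: [0.164, -3.137, 0.001]
ft_force: [-0.2, 0.7, -3.6]
grip_width: 0.227
grip_force: 30.0
```

Run:
```python
from h import *
info(); print(togo([.5385,.043,.236],RT(96)))
im,K,E=get("scene"); s,Rm=state(); p=s["position"]
print("tip exp",proj(K,E,p-[0,0,.08]),"screw",proj(K,E,[.5385,.043,.13]))
im2,K2,E2=get("top"); print("top tcp",proj(K2,E2,p),"screw",proj(K2,E2,[.5385,.043,.13]))
a=cv2.resize(im[130:230,300:390],None,fx=5,fy=5,interpolation=cv2.INTER_CUBIC)
b=cv2.resize(im2[150:250,240:340],None,fx=5,fy=5,interpolation=cv2.INTER_CUBIC)[:, :340]
cv2.imwrite("pics/st4.png",np.hstack([a,b]))
```

```text
t 10.43 p [0.5394 0.041  0.2351] F [-0.2  0.7 -3.6] M [ 0.119 -0.122  0.044] g 0.227 29.991013216786087 q [ 0.63  0.15 -0.82  1.68  0.11  1.36  1.46]
(array([ 0.7,  2. , -0.9]), array([-0.00041423, -0.00081415, -0.00040978]))
tip exp [343.06686897 194.01784526] screw [343.60452248 201.69112841]
top tcp [290.12453384 189.84623599] screw [291.27923147 197.7263505 ]
```

View pics/st4.png

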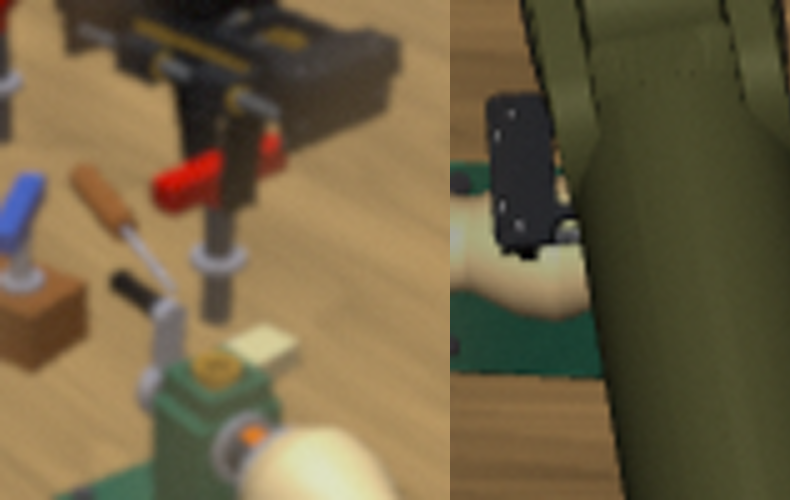

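The scene crop shows the key held upright with its tip at (343.2,194.4) px, straight above the screw at (343.2,203.5), and the flat still up. The top view is hidden by the arm.

Call:
jog_arm:
  increments:
    - {"tx": 0,"ty": 1.2,"tz": 6,"wx": 0,"wy": 0,"wz": 0,"gripper": 0.1}
    - {"tx": 0,"ty": 1.2,"tz": 12,"wx": 0,"wy": 0,"wz": 0,"gripper": 0.1}
    - {"tx": 0,"ty": 1.2,"tz": 18,"wx": 0,"wy": 0,"wz": 0,"gripper": 0.1}
    - {"tx": 0,"ty": 1.2,"tz": 22,"wx": 0,"wy": 0,"wz": 0,"gripper": 0.1}
    - {"tx": 0,"ty": 1.2,"tz": 25,"wx": 0,"wy": 0,"wz": 0,"gripper": 0.1}

```text
time: 10.95
position: [0.5389, 0.044, 0.2095]
tool_rot: [0.168, -3.136, -0.0]
ft_force: [-0.5, 0.3, -4.4]
grip_width: 0.228
grip_force: 30.0
```

Call:
jog_arm:
  increments:
    - {"tx": 0,"ty": 0,"tz": 1,"wx": 0,"wy": 0,"wz": 0,"gripper": 0.1}
    - {"tx": 0,"ty": 0,"tz": 2,"wx": 0,"wy": 0,"wz": 0,"gripper": 0.1}
    - {"tx": 0,"ty": 0,"tz": 3,"wx": 0,"wy": 0,"wz": 0,"gripper": 0.1}
    - {"tx": 0,"ty": 0,"tz": 4,"wx": 0,"wy": 0,"wz": 0,"gripper": 0.1}
    - {"tx": 0,"ty": 0,"tz": 5,"wx": 0,"wy": 0,"wz": 0,"gripper": 0.1}

```text
time: 11.37
position: [0.5395, 0.0442, 0.2057]
tool_rot: [-0.168, 3.137, -0.0]
ft_force: [0.5, 0.0, -1.9]
grip_width: 0.223
grip_force: 30.0
```

```bash
python3 -c "
from h import *
info(); print(togo([.5393,.0422,.195],RT(96)))"
```

```text
t 11.37 p [0.5395 0.0442 0.2057] F [ 0.5  0.  -1.9] M [ 0.023 -0.072 -0.004] g 0.223 29.99348010867834 q [ 0.62  0.17 -0.83  1.72  0.13  1.3   1.45]
(array([ 0.4, -1.9, 10.7]), array([-0.00022446,  0.00041368,  0.0025532 ]))
```

Call:
jog_arm:
  increments:
    - {"tx": 0,"ty": -0.5,"tz": 1,"wx": 0,"wy": 0,"wz": 0,"gripper": 0.1}
    - {"tx": 0,"ty": -1,"tz": 2,"wx": 0,"wy": 0,"wz": 0,"gripper": 0.1}
    - {"tx": 0,"ty": -1,"tz": 3,"wx": 0,"wy": 0,"wz": 0,"gripper": 0.1}
    - {"tx": 0,"ty": -1,"tz": 4,"wx": 0,"wy": 0,"wz": 0,"gripper": 0.1}
    - {"tx": 0,"ty": -1,"tz": 4,"wx": 0,"wy": 0,"wz": 0,"gripper": 0.1}

```text
time: 11.78
position: [0.5401, 0.0427, 0.2035]
tool_rot: [-0.168, 3.135, -0.002]
ft_force: [-2.8, -1.6, 7.9]
grip_width: 0.227
grip_force: 30.0
```

```bash
python3 -c "
from h import *
info(); print(togo([.5393,.0422,.195],RT(96)))"
```

```text
t 11.78 p [0.5401 0.0427 0.2035] F [-2.8 -1.6  7.9] M [-0.293  0.738  0.002] g 0.227 30.00012839678675 q [ 0.62  0.17 -0.82  1.73  0.13  1.3   1.45]
(array([ 0.9, -0.4,  8.5]), array([-0.00156631,  0.00162766,  0.00209915]))
```

Call:
jog_arm:
  increments:
    - {"tx": 0.7,"ty": -0.5,"tz": 0,"wx": 0,"wy": 0,"wz": 0,"gripper": 0.1}
    - {"tx": 1.2,"ty": -0.8,"tz": 0,"wx": 0,"wy": 0,"wz": 0,"gripper": 0.1}
    - {"tx": 1.2,"ty": -0.8,"tz": 0,"wx": 0,"wy": 0,"wz": 0.03,"gripper": 0.1}
    - {"tx": 1.2,"ty": -0.8,"tz": 0,"wx": 0,"wy": 0,"wz": 0.06,"gripper": 0.1}
    - {"tx": 1.2,"ty": -0.8,"tz": 0,"wx": 0,"wy": 0,"wz": 0.09,"gripper": 0.1}

```text
time: 12.2
position: [0.5391, 0.0423, 0.203]
tool_rot: [-0.025, 3.139, -0.001]
ft_force: [-1.0, -1.2, -1.3]
grip_width: 0.224
grip_force: 30.0
```

```bash
python3 -c "
from h import *
info(); print(togo([.5393,.0422,.195],RT(96)))"
```

```text
t 12.2 p [0.5391 0.0423 0.203 ] F [-1.  -1.2 -1.3] M [-0.139  0.24   0.005] g 0.224 30.000285040587187 q [ 0.62  0.17 -0.81  1.73  0.13  1.3   1.36]
(array([-0.2, -0.1,  8. ]), array([-0.00063968,  0.00213864, -0.0889933 ]))
```

Lateral shift relieved the contact. Go further down.

Call:
jog_arm:
  increments:
    - {"tx": 0.3,"ty": -0.4,"tz": 0.8,"wx": 0,"wy": 0,"wz": 0,"gripper": 0.1}
    - {"tx": 0.3,"ty": -0.4,"tz": 1.5,"wx": 0,"wy": 0,"wz": 0,"gripper": 0.1}
    - {"tx": 0.3,"ty": -0.4,"tz": 2.2,"wx": 0,"wy": 0,"wz": 0,"gripper": 0.1}
    - {"tx": 0.3,"ty": -0.4,"tz": 3,"wx": 0,"wy": 0,"wz": 0,"gripper": 0.1}
    - {"tx": 0.3,"ty": -0.4,"tz": 3,"wx": 0,"wy": 0,"wz": 0,"gripper": 0.1}

```text
time: 12.62
position: [0.5385, 0.0418, 0.1987]
tool_rot: [-0.028, 3.14, -0.0]
ft_force: [0.5, -0.2, 0.7]
grip_width: 0.224
grip_force: 30.0
```

```bash
python3 -c "
from h import *
info(); print(togo([.5393,.0422,.195],RT(96)))"
```

```text
t 12.62 p [0.5385 0.0418 0.1987] F [ 0.5 -0.2  0.7] M [-0.046 -0.29   0.021] g 0.224 29.99891197308898 q [ 0.62  0.17 -0.81  1.74  0.13  1.29  1.36]
(array([-0.8,  0.4,  3.7]), array([-0.00010489,  0.0009738 , -0.08712591]))
```

Call:
jog_arm:
  increments:
    - {"tx": 0,"ty": 0,"tz": 1,"wx": 0,"wy": 0,"wz": 0,"gripper": 0.1}
    - {"tx": 0,"ty": 0,"tz": 2,"wx": 0,"wy": 0,"wz": 0,"gripper": 0.1}
    - {"tx": 0,"ty": 0,"tz": 3,"wx": 0,"wy": 0,"wz": 0,"gripper": 0.1}
    - {"tx": 0,"ty": 0,"tz": 4,"wx": 0,"wy": 0,"wz": 0,"gripper": 0.1}
    - {"tx": 0,"ty": 0,"tz": 4,"wx": 0,"wy": 0,"wz": 0,"gripper": 0.1}

```text
time: 13.03
position: [0.5385, 0.0418, 0.195]
tool_rot: [-0.027, 3.14, -0.0]
ft_force: [1.3, -1.0, 4.4]
grip_width: 0.224
grip_force: 30.0
```

```bash
python3 -c "
from h import *
info(); print(togo([.5393,.0422,.195],RT(96)))"
```

```text
t 13.03 p [0.5385 0.0418 0.195 ] F [ 1.3 -1.   4.4] M [ 0.001 -0.29   0.069] g 0.224 30.001446129754186 q [ 0.61  0.17 -0.81  1.74  0.13  1.28  1.36]
(array([-0.8,  0.4, -0. ]), array([-0.00025545,  0.00115433, -0.08742761]))
```

Call:
jog_arm:
  increments:
    - {"tx": 0,"ty": 0,"tz": 0.5,"wx": 0,"wy": 0,"wz": 0,"gripper": 0.1}
    - {"tx": 0,"ty": 0,"tz": 0.7,"wx": 0,"wy": 0,"wz": 0.07,"gripper": 0.1}
    - {"tx": 0,"ty": 0,"tz": 0.9,"wx": 0,"wy": 0,"wz": 0.14,"gripper": 0.1}
    - {"tx": 0,"ty": 0,"tz": 1.1,"wx": 0,"wy": 0,"wz": 0.21,"gripper": 0.1}
    - {"tx": 0,"ty": 0,"tz": 1.3,"wx": 0,"wy": 0,"wz": 0.28,"gripper": 0.1}

```text
time: 13.45
position: [0.5386, 0.0419, 0.1938]
tool_rot: [0.417, 3.112, 0.0]
ft_force: [0.6, -0.6, 4.8]
grip_width: 0.229
grip_force: 30.0
```

```bash
python3 -c "
from h import *
info(); print(togo([.5393,.0422,.195],RT(96)))"
```

```text
t 13.45 p [0.5386 0.0419 0.1938] F [ 0.6 -0.6  4.8] M [-0.064 -0.238  0.075] g 0.229 29.99585438054055 q [ 0.59  0.17 -0.78  1.74  0.12  1.28  1.08]
(array([-0.6,  0.5, -1.2]), array([ 6.31374184e-05,  1.37251660e-03, -3.70825332e-01]))
```

Call:
jog_arm:
  increments:
    - {"tx": 0,"ty": 0,"tz": 0.25,"wx": 0,"wy": 0,"wz": 0.08,"gripper": 0.1}
    - {"tx": 0,"ty": 0,"tz": 0.5,"wx": 0,"wy": 0,"wz": 0.16,"gripper": 0.1}
    - {"tx": 0,"ty": 0,"tz": 0.7,"wx": 0,"wy": 0,"wz": 0.24,"gripper": 0.1}
    - {"tx": 0,"ty": 0,"tz": 1.0,"wx": 0,"wy": 0,"wz": 0.32,"gripper": 0.1}
    - {"tx": 0,"ty": 0,"tz": 1.2,"wx": 0,"wy": 0,"wz": 0.4,"gripper": 0.1}

```text
time: 13.87
position: [0.5387, 0.0421, 0.1926]
tool_rot: [1.027, 2.967, 0.001]
ft_force: [0.5, -1.1, 4.6]
grip_width: 0.226
grip_force: 30.0
```

```bash
python3 -c "
from h import *
info(); print(togo([.5393,.0422,.195],RT(96)))"
```

```text
t 13.87 p [0.5387 0.0421 0.1926] F [ 0.5 -1.1  4.6] M [-0.027 -0.399  0.102] g 0.226 29.991374853998423 q [ 0.55  0.16 -0.75  1.75  0.12  1.28  0.69]
(array([-0.4,  0.5, -2.4]), array([ 6.11809688e-04,  1.64384140e-03, -7.71243913e-01]))
```

Call:
jog_arm:
  increments:
    - {"tx": 0,"ty": 0,"tz": 0.1,"wx": 0,"wy": 0,"wz": 0.04,"gripper": 0.1}
    - {"tx": 0,"ty": 0,"tz": 0.2,"wx": 0,"wy": 0,"wz": 0.08,"gripper": 0.1}
    - {"tx": 0,"ty": 0,"tz": 0.35,"wx": 0,"wy": 0,"wz": 0.12,"gripper": 0.1}
    - {"tx": 0,"ty": 0,"tz": 0.5,"wx": 0,"wy": 0,"wz": 0.17,"gripper": 0.1}
    - {"tx": 0,"ty": 0,"tz": 0.5,"wx": 0,"wy": 0,"wz": 0.17,"gripper": 0.1}

```text
time: 14.28
position: [0.5387, 0.0421, 0.1921]
tool_rot: [1.272, 2.871, 0.001]
ft_force: [1.5, 0.5, 4.2]
grip_width: 0.223
grip_force: 30.0
```

```bash
python3 -c "
from h import *
info()"
```

```text
t 14.28 p [0.5387 0.0421 0.1921] F [1.5 0.5 4.2] M [-0.007 -0.538  0.013] g 0.223 29.99138155952096 q [ 0.54  0.16 -0.73  1.75  0.11  1.27  0.52]
```

Call:
jog_arm:
  increments:
    - {"tx": 0,"ty": 0,"tz": 0.1,"wx": 0,"wy": 0,"wz": 0.03,"gripper": 0.1}
    - {"tx": 0,"ty": 0,"tz": 0.2,"wx": 0,"wy": 0,"wz": 0.06,"gripper": 0.1}
    - {"tx": 0,"ty": 0,"tz": 0.3,"wx": 0,"wy": 0,"wz": 0.1,"gripper": 0.1}
    - {"tx": 0,"ty": 0,"tz": 0.4,"wx": 0,"wy": 0,"wz": 0.13,"gripper": 0.1}
    - {"tx": 0,"ty": 0,"tz": 0.5,"wx": 0,"wy": 0,"wz": 0.17,"gripper": 0.1}

```text
time: 14.7
position: [0.5388, 0.0421, 0.1916]
tool_rot: [1.509, 2.754, 0.002]
ft_force: [1.4, 0.2, 4.9]
grip_width: 0.226
grip_force: 30.0
```

```bash
python3 -c "
from h import *
info()"
```

```text
t 14.7 p [0.5388 0.0421 0.1916] F [1.4 0.2 4.9] M [-0.024 -0.53   0.051] g 0.226 29.991695238277316 q [ 0.53  0.16 -0.71  1.75  0.11  1.27  0.36]
```

Call:
jog_arm:
  increments:
    - {"tx": 0,"ty": 0,"tz": 0.1,"wx": 0,"wy": 0,"wz": 0.03,"gripper": 0.1}
    - {"tx": 0,"ty": 0,"tz": 0.2,"wx": 0,"wy": 0,"wz": 0.06,"gripper": 0.1}
    - {"tx": 0,"ty": 0,"tz": 0.3,"wx": 0,"wy": 0,"wz": 0.1,"gripper": 0.1}
    - {"tx": 0,"ty": 0,"tz": 0.4,"wx": 0,"wy": 0,"wz": 0.13,"gripper": 0.1}
    - {"tx": 0,"ty": 0,"tz": 0.5,"wx": 0,"wy": 0,"wz": 0.17,"gripper": 0.1}

```text
time: 15.12
position: [0.5389, 0.0421, 0.1911]
tool_rot: [1.737, 2.616, 0.002]
ft_force: [1.6, 0.4, 4.4]
grip_width: 0.229
grip_force: 30.0
```

```bash
python3 -c "
from h import *
info()"
```

```text
t 15.12 p [0.5389 0.0421 0.1911] F [1.6 0.4 4.4] M [-0.073 -0.617  0.034] g 0.229 29.992840876802802 q [ 0.51  0.16 -0.7   1.75  0.11  1.27  0.19]
```

Call:
jog_arm:
  increments:
    - {"tx": 0,"ty": 0,"tz": 0.1,"wx": 0,"wy": 0,"wz": 0.03,"gripper": 0.1}
    - {"tx": 0,"ty": 0,"tz": 0.2,"wx": 0,"wy": 0,"wz": 0.06,"gripper": 0.1}
    - {"tx": 0,"ty": 0,"tz": 0.3,"wx": 0,"wy": 0,"wz": 0.1,"gripper": 0.1}
    - {"tx": 0,"ty": 0,"tz": 0.4,"wx": 0,"wy": 0,"wz": 0.13,"gripper": 0.1}
    - {"tx": 0,"ty": 0,"tz": 0.5,"wx": 0,"wy": 0,"wz": 0.17,"gripper": 0.1}

```text
time: 15.53
position: [0.5389, 0.0421, 0.1906]
tool_rot: [1.953, 2.459, 0.003]
ft_force: [2.3, 0.8, 4.4]
grip_width: 0.228
grip_force: 30.0
```

```bash
python3 -c "
from h import *
info(); s,_=state(); print(s['joint_torque'].round(3))"
```

```text
t 15.53 p [0.5389 0.0421 0.1906] F [2.3 0.8 4.4] M [-0.047 -0.623  0.07 ] g 0.228 29.99426602385938 q [ 0.5   0.16 -0.68  1.75  0.1   1.27  0.02]
[  0.094 -30.35   -2.996 -27.218  -0.297   0.741   0.514]
```

Call:
jog_arm:
  increments:
    - {"tx": 0,"ty": 0,"tz": 0.1,"wx": 0,"wy": 0,"wz": 0.03,"gripper": 0.1}
    - {"tx": 0,"ty": 0,"tz": 0.2,"wx": 0,"wy": 0,"wz": 0.06,"gripper": 0.1}
    - {"tx": 0,"ty": 0,"tz": 0.3,"wx": 0,"wy": 0,"wz": 0.1,"gripper": 0.1}
    - {"tx": 0,"ty": 0,"tz": 0.4,"wx": 0,"wy": 0,"wz": 0.13,"gripper": 0.1}
    - {"tx": 0,"ty": 0,"tz": 0.5,"wx": 0,"wy": 0,"wz": 0.17,"gripper": 0.1}

```text
time: 15.95
position: [0.539, 0.042, 0.1901]
tool_rot: [2.155, 2.284, 0.003]
ft_force: [1.6, 0.1, 5.2]
grip_width: 0.23
grip_force: 30.0
```

```bash
python3 -c "
from h import *
info(); s,_=state(); print(s['joint_torque'].round(3))"
```

```text
t 15.95 p [0.539  0.042  0.1901] F [1.6 0.1 5.2] M [-0.093 -0.665  0.05 ] g 0.23 29.99665768817067 q [ 0.49  0.15 -0.67  1.75  0.1   1.27 -0.15]
[  0.051 -30.528  -2.957 -27.166  -0.347   0.778   0.505]
```

Call:
jog_arm:
  increments:
    - {"tx": 0,"ty": 0,"tz": 0.1,"wx": 0,"wy": 0,"wz": 0.03,"gripper": 0.1}
    - {"tx": 0,"ty": 0,"tz": 0.2,"wx": 0,"wy": 0,"wz": 0.06,"gripper": 0.1}
    - {"tx": 0,"ty": 0,"tz": 0.3,"wx": 0,"wy": 0,"wz": 0.1,"gripper": 0.1}
    - {"tx": 0,"ty": 0,"tz": 0.4,"wx": 0,"wy": 0,"wz": 0.13,"gripper": 0.1}
    - {"tx": 0,"ty": 0,"tz": 0.5,"wx": 0,"wy": 0,"wz": 0.17,"gripper": 0.1}

```text
time: 16.37
position: [0.5391, 0.042, 0.1897]
tool_rot: [2.341, 2.093, 0.003]
ft_force: [1.3, 0.1, 4.3]
grip_width: 0.227
grip_force: 30.0
```

```bash
python3 -c "
from h import *
info(); s,_=state(); print(s['joint_torque'].round(3))
im,K,E=get('scene'); cv2.imwrite('pics/s5.png',cv2.resize(im[130:230,290:400],None,fx=6,fy=6,interpolation=cv2.INTER_CUBIC))"
```

```text
t 16.37 p [0.5391 0.042  0.1897] F [1.3 0.1 4.3] M [-0.113 -0.589  0.099] g 0.227 30.00483906827867 q [ 0.47  0.15 -0.65  1.75  0.1   1.27 -0.32]
[ 2.3000e-02 -3.0615e+01 -2.8990e+00 -2.7079e+01 -4.2400e-01  7.7300e-01
  4.4900e-01]
```

View pics/s5.png

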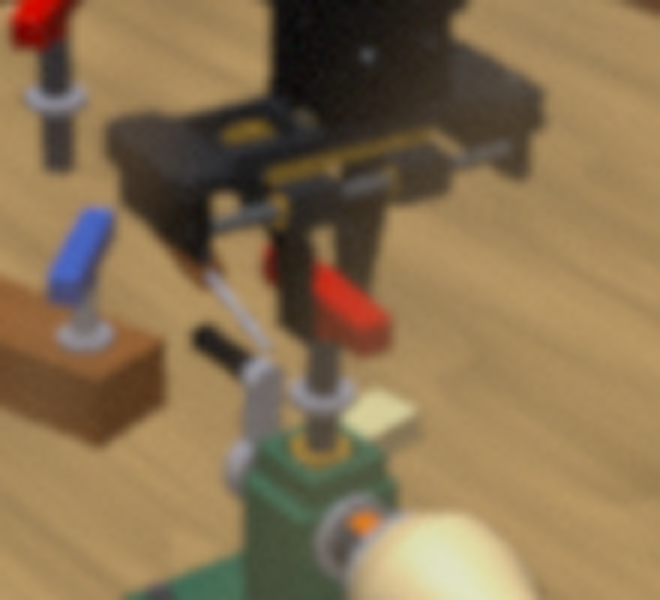

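```bash
python3 -c "
from h import *
im,K,E=get('scene')
for z in (.108,.114,.122,.126,.130,.148,.1527,.157,.162,.2057-.08+.043): print(round(z,4),proj(K,E,[.539,.042,z]).round(1))
info(); print(state()[0]['joint_torque'].round(2))
a=cv2.imread('pics/scene0.png'); h=cv2.cvtColor(im,cv2.COLOR_BGR2HSV)
for n,i in(('old',a),('new',im)):
  h=cv2.cvtColor(i,cv2.COLOR_BGR2HSV).astype(int); m=(h[...,0]>12)&(h[...,0]<28)&(h[...,1]>130)&(h[...,2]>80)
  print(n,blob(m,(335,197,352,212)))
print(im[188:210,343].tolist())
"
```

```text
0.108 [343.2 208. ]
0.114 [343.2 206.3]
0.122 [343.2 203.9]
0.126 [343.2 202.8]
0.13 [343.3 201.6]
0.148 [343.3 196.3]
0.1527 [343.4 194.8]
0.157 [343.4 193.6]
0.162 [343.4 192. ]
0.1687 [343.4 190. ]
t 16.47 p [0.539  0.0419 0.1897] F [ 2.  -0.6  4.1] M [-0.122 -0.813  0.083] g 0.225 30.00303209759295 q [ 0.47  0.15 -0.65  1.75  0.1   1.27 -0.31]
[ -0.24 -30.46  -2.78 -26.67  -0.42   0.95  -0.37]
old (array([343.        , 203.32608696]), 46, array([1., 0.]), array([2.53574879, 5.46666667]), array([339, 201,   9,   6,  46], dtype=int32))
new (array([342.4, 205. ]), 20, array([-0.99743628, -0.07156026]), array([1.12391065, 7.76029988]), array([339, 203,   9,   5,  20], dtype=int32))
[[58, 68, 78], [58, 68, 77], [58, 69, 77], [58, 68, 78], [57, 68, 79], [59, 71, 81], [64, 72, 83], [84, 88, 97], [117, 116, 122], [134, 131, 136], [112, 114, 122], [84, 92, 102], [67, 77, 87], [62, 73, 84], [62, 73, 84], [62, 74, 84], [59, 79, 91], [61, 98, 119], [60, 112, 137], [63, 108, 124], [77, 112, 104], [80, 106, 86]]
```

The scene crop shows the key standing deep in the screw, its flange at (343.5,196) and the ring at (343,204.5). That fits a fully home key on a screw that has sunk.

Call:
jog_arm:
  increments:
    - {"tx": 0,"ty": 0,"tz": 0.1,"wx": 0,"wy": 0,"wz": 0.03,"gripper": 0.1}
    - {"tx": 0,"ty": 0,"tz": 0.2,"wx": 0,"wy": 0,"wz": 0.06,"gripper": 0.1}
    - {"tx": 0,"ty": 0,"tz": 0.3,"wx": 0,"wy": 0,"wz": 0.09,"gripper": 0.1}
    - {"tx": 0,"ty": 0,"tz": 0.4,"wx": 0,"wy": 0,"wz": 0.12,"gripper": 0.1}
    - {"tx": 0,"ty": 0,"tz": 0.5,"wx": 0,"wy": 0,"wz": 0.15,"gripper": 0.1}

```text
time: 16.88
position: [0.5391, 0.0419, 0.1892]
tool_rot: [2.49, 1.913, 0.003]
ft_force: [2.0, -0.3, 5.6]
grip_width: 0.224
grip_force: 30.0
```

```bash
python3 -c "
from h import *
info(); s,_=state(); print(s['joint_torque'].round(3))"
```

```text
t 16.88 p [0.5391 0.0419 0.1892] F [ 2.  -0.3  5.6] M [-0.155 -0.708  0.186] g 0.224 30.022551845759153 q [ 0.46  0.15 -0.64  1.75  0.1   1.27 -0.46]
[ -0.037 -30.268  -2.765 -26.405  -0.513   0.901   0.182]
```

Call:
jog_arm:
  increments:
    - {"tx": 0,"ty": 0,"tz": 0.05,"wx": 0,"wy": 0,"wz": 0.015,"gripper": 0.1}
    - {"tx": 0,"ty": 0,"tz": 0.1,"wx": 0,"wy": 0,"wz": 0.03,"gripper": 0.1}
    - {"tx": 0,"ty": 0,"tz": 0.1,"wx": 0,"wy": 0,"wz": 0.045,"gripper": 0.1}
    - {"tx": 0,"ty": 0,"tz": 0.15,"wx": 0,"wy": 0,"wz": 0.06,"gripper": 0.1}
    - {"tx": 0,"ty": 0,"tz": 0.2,"wx": 0,"wy": 0,"wz": 0.07,"gripper": 0.1}

```text
time: 17.3
position: [0.5391, 0.0419, 0.1891]
tool_rot: [2.555, 1.825, 0.003]
ft_force: [2.2, -1.2, 4.9]
grip_width: 0.226
grip_force: 30.0
```

```bash
python3 -c "
from h import *
info(); s,_=state(); print(s['joint_torque'].round(3))"
```

```text
t 17.3 p [0.5391 0.0419 0.1891] F [ 2.2 -1.2  4.9] M [-0.202 -0.792  0.254] g 0.226 30.02950256690383 q [ 0.46  0.15 -0.64  1.75  0.09  1.26 -0.53]
[ -0.13  -30.316  -2.67  -26.369  -0.54    0.894  -0.135]
```

Call:
jog_arm:
  increments:
    - {"tx": 0,"ty": 0,"tz": 0,"wx": 0,"wy": 0,"wz": 0.015,"gripper": 0.1}
    - {"tx": 0,"ty": 0,"tz": 0,"wx": 0,"wy": 0,"wz": 0.03,"gripper": 0.1}
    - {"tx": 0,"ty": 0,"tz": 0,"wx": 0,"wy": 0,"wz": 0.045,"gripper": 0.1}
    - {"tx": 0,"ty": 0,"tz": 0,"wx": 0,"wy": 0,"wz": 0.045,"gripper": 0.1}
    - {"tx": 0,"ty": 0,"tz": 0,"wx": 0,"wy": 0,"wz": 0.045,"gripper": 0.1}

```text
time: 17.72
position: [0.539, 0.0418, 0.1889]
tool_rot: [2.595, 1.768, 0.003]
ft_force: [2.6, -0.7, 5.4]
grip_width: 0.226
grip_force: 30.0
```

```bash
python3 -c "
from h import *
info(); s,_=state(); print(s['joint_torque'].round(3))"
```

```text
t 17.72 p [0.539  0.0418 0.1889] F [ 2.6 -0.7  5.4] M [-0.195 -0.814  0.198] g 0.226 30.03460499458015 q [ 0.45  0.15 -0.63  1.75  0.09  1.26 -0.58]
[ -0.223 -30.54   -2.695 -26.385  -0.589   1.05   -0.224]
```

Call:
jog_arm:
  increments:
    - {"tx": 0,"ty": 0,"tz": 0,"wx": 0,"wy": 0,"wz": 0.006,"gripper": 0.1}
    - {"tx": 0,"ty": 0,"tz": 0,"wx": 0,"wy": 0,"wz": 0.012,"gripper": 0.1}
    - {"tx": 0,"ty": 0,"tz": 0,"wx": 0,"wy": 0,"wz": 0.02,"gripper": 0.1}
    - {"tx": 0,"ty": 0,"tz": 0,"wx": 0,"wy": 0,"wz": 0.028,"gripper": 0.1}
    - {"tx": 0,"ty": 0,"tz": 0,"wx": 0,"wy": 0,"wz": 0.036,"gripper": 0.1}

```text
time: 18.13
position: [0.539, 0.0418, 0.1889]
tool_rot: [2.627, 1.72, 0.003]
ft_force: [2.4, -1.5, 5.1]
grip_width: 0.228
grip_force: 30.1
```

```bash
python3 -c "
from h import *
info(); s,_=state(); print(s['joint_torque'].round(3))"
```

```text
t 18.13 p [0.539  0.0418 0.1889] F [ 2.4 -1.5  5.1] M [-0.252 -1.019  0.245] g 0.228 30.06248764693737 q [ 0.45  0.15 -0.63  1.75  0.09  1.26 -0.61]
[ -0.173 -30.585  -2.711 -26.223  -0.673   1.223  -0.167]
```

Call:
jog_arm:
  increments:
    - {"tx": 0,"ty": 0,"tz": 0,"wx": 0,"wy": 0,"wz": 0.008,"gripper": 0.1}
    - {"tx": 0,"ty": 0,"tz": 0,"wx": 0,"wy": 0,"wz": 0.016,"gripper": 0.1}
    - {"tx": 0,"ty": 0,"tz": 0,"wx": 0,"wy": 0,"wz": 0.024,"gripper": 0.1}
    - {"tx": 0,"ty": 0,"tz": 0,"wx": 0,"wy": 0,"wz": 0.032,"gripper": 0.1}
    - {"tx": 0,"ty": 0,"tz": 0,"wx": 0,"wy": 0,"wz": 0.04,"gripper": 0.1}

```text
time: 18.55
position: [0.5389, 0.0418, 0.1887]
tool_rot: [2.663, 1.665, 0.003]
ft_force: [4.4, 0.1, 6.1]
grip_width: 0.225
grip_force: 30.1
```

```bash
python3 -c "
from h import *
info(); s,_=state(); print(s['joint_torque'].round(3))"
```

```text
t 18.55 p [0.5389 0.0418 0.1887] F [4.4 0.1 6.1] M [-0.266 -1.188  0.262] g 0.225 30.067663695663214 q [ 0.45  0.15 -0.63  1.75  0.09  1.26 -0.65]
[ -0.28  -30.528  -2.807 -25.73   -0.757   1.586  -0.121]
```

Call:
jog_arm:
  increments:
    - {"tx": 0.2,"ty": 0.4,"tz": 0,"wx": 0,"wy": 0,"wz": 0,"gripper": 0.1}
    - {"tx": 0.4,"ty": 0.8,"tz": 0,"wx": 0,"wy": 0,"wz": 0,"gripper": 0.1}
    - {"tx": 0.4,"ty": 0.8,"tz": 0,"wx": 0,"wy": 0,"wz": 0,"gripper": 0.1}
    - {"tx": 0.4,"ty": 0.8,"tz": 0,"wx": 0,"wy": 0,"wz": 0,"gripper": 0.1}
    - {"tx": 0.4,"ty": 0.8,"tz": 0,"wx": 0,"wy": 0,"wz": 0,"gripper": 0.1}

```text
time: 18.97
position: [0.5392, 0.0418, 0.1887]
tool_rot: [2.663, 1.666, 0.001]
ft_force: [2.2, -0.3, 6.3]
grip_width: 0.232
grip_force: 30.0
```

```bash
python3 -c "
from h import *
info(); s,_=state(); print(s['joint_torque'].round(3))"
```

```text
t 18.97 p [0.5392 0.0418 0.1887] F [ 2.2 -0.3  6.3] M [-0.21  -0.862  0.188] g 0.232 30.0366850476712 q [ 0.45  0.15 -0.63  1.75  0.09  1.27 -0.65]
[ -0.277 -30.119  -2.703 -25.854  -0.635   1.002  -0.206]
```

Call:
jog_arm:
  increments:
    - {"tx": 0,"ty": 0,"tz": 0,"wx": 0,"wy": 0,"wz": 0,"gripper": 0.3}
    - {"tx": 0,"ty": 0,"tz": 0,"wx": 0,"wy": 0,"wz": 0,"gripper": 0.5}
    - {"tx": 0,"ty": 0,"tz": 0,"wx": 0,"wy": 0,"wz": 0,"gripper": 0.5}
    - {"tx": 0,"ty": 0,"tz": 0,"wx": 0,"wy": 0,"wz": 0,"gripper": 0.5}
    - {"tx": 0,"ty": 0,"tz": 0,"wx": 0,"wy": 0,"wz": 0,"gripper": 0.5}

```text
time: 19.38
position: [0.5381, 0.0419, 0.1875]
tool_rot: [-2.662, -1.665, 0.003]
ft_force: [0.6, 0.1, -0.2]
grip_width: 0.469
grip_force: 0.0
```

Call:
jog_arm:
  increments:
    - {"tx": 0,"ty": 0,"tz": -8,"wx": 0,"wy": 0,"wz": 0,"gripper": 0.6}
    - {"tx": 0,"ty": 0,"tz": -25,"wx": 0,"wy": 0,"wz": 0,"gripper": 0.6}
    - {"tx": 0,"ty": 0,"tz": -50,"wx": 0,"wy": 0,"wz": 0,"gripper": 0.6}
    - {"tx": 0,"ty": 0,"tz": -85,"wx": 0,"wy": 0,"wz": 0,"gripper": 0.6}
    - {"tx": 0,"ty": 0,"tz": -120,"wx": 0,"wy": 0,"wz": 0,"gripper": 0.6}

```text
time: 19.8
position: [0.5381, 0.0419, 0.3096]
tool_rot: [-2.663, -1.666, 0.002]
ft_force: [1.0, 0.4, 0.3]
grip_width: 0.596
grip_force: 0.0
```

Call:
jog_arm:
  increments:
    - {"tx": -35,"ty": 0,"tz": 0,"wx": 0,"wy": 0,"wz": 0,"gripper": 0.6}
    - {"tx": -70,"ty": 0,"tz": 0,"wx": 0,"wy": 0,"wz": 0,"gripper": 0.6}
    - {"tx": -105,"ty": 0,"tz": 0,"wx": 0,"wy": 0,"wz": 0,"gripper": 0.6}
    - {"tx": -130,"ty": 0,"tz": 0,"wx": 0,"wy": 0,"wz": 0,"gripper": 0.6}
    - {"tx": -150,"ty": 0,"tz": 0,"wx": 0,"wy": 0,"wz": 0,"gripper": 0.6}

```text
time: 20.22
position: [0.472, -0.0955, 0.3091]
tool_rot: [2.665, 1.662, -0.0]
ft_force: [0.6, -0.3, 0.8]
grip_width: 0.596
grip_force: 0.0
```

```bash
python3 -c "
from h import *
info()
im,K,E=get('scene'); im2,_,_=get('top')
a=cv2.resize(im[130:230,290:390],None,fx=4,fy=4,interpolation=cv2.INTER_CUBIC)
b=cv2.resize(im2[150:250,240:340],None,fx=4,fy=4,interpolation=cv2.INTER_CUBIC)
cv2.imwrite('pics/f6.png',np.hstack([a,b]))"
```

```text
t 20.22 p [ 0.472  -0.0955  0.3091] F [ 0.6 -0.3  0.8] M [-0.    -0.055 -0.018] g 0.596 0.0 q [ 0.64 -0.06 -0.47  1.7  -0.02  1.49 -0.28]
```

View pics/f6.png

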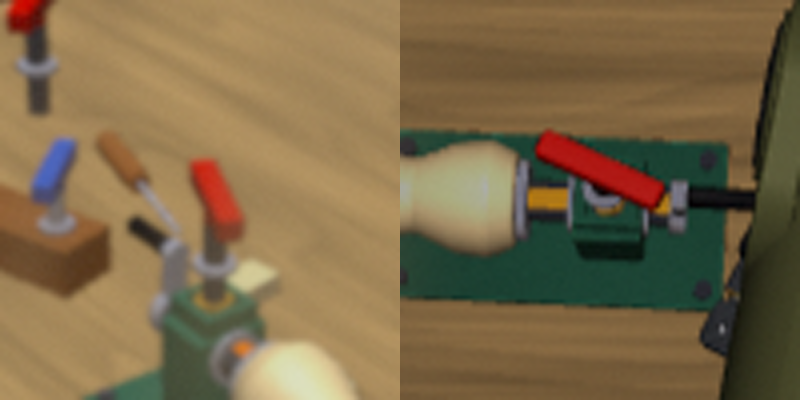

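The key stands upright in the screw (flange at crop (213,262), ring at (212,298)). The flat still shows on top, the blue key is in its hole, and the gripper is clear. I'm handing in.

```bash
python3 -c "
from bench import ctrl
print(ctrl.close_job())"
```

```text
the job is handed in; nothing more can be done
None
```

The job is handed in at about 20 s: the flat faces up within about 0.02 rad, and the red key stands upright and fully home as far as the pictures and depths show. The last torque read while turning was about 0.26 N m; the screw's true tightness could not be measured more exactly, and the hand-in gave no verdict.

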